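# Make up a parting kit and a balance-check kit

### The job

Make up two kits from the stock on the bench at the left, beside the dark rack that carries the trays: into the blue tray the porcelain cup in the round pocket at its left end (seen from the robot), the timer in the oblong pocket and the dropper bottle in the round pocket at its right end; into the yellow tray the larger brass weight in the round pocket and the steel-grey weight in the square pocket. Stand each upright in the middle of its pocket, down on the pocket's floor, and let go; set the cup and the bottle down gently, do not drop them. Leave the small brass weight, the steel bench block and the rubber blower where they are.

Things in the scene. Friction and masses are not known exactly. Their poses are not given: they have to be found in the camera images.
- parting_tray: Blue tray, fixed on the dark rack: underside 14 mm, top 24 mm above the bench. 220 mm along y (robot's left), 74 mm along x (away), turned up to 0.13 rad; low lug at each end. Origin: centre of underside. Pockets 6 mm deep (floor 4 mm over origin) at x = 0: left round 58 mm dia at y = +74 mm; oblong 46 (x) by 84 (y) mm at y = -4 mm; right round 50 mm dia at y = -77 mm.
- check_tray: Yellow tray, fixed on the dark rack: underside 14 mm, top 24 mm above the bench. 140 mm along y (robot's left), 74 mm along x (away), turned up to 0.13 rad; low lug at each end. Origin: centre of underside. Pockets 6 mm deep (floor 4 mm over origin) at x = 0: round 44 mm dia at y = +34 mm; square 44 by 44 mm at y = -34 mm.
- cup: White porcelain cup, open at the top, 44 mm across the rim tapering to a 32 mm foot, 36 mm high, 34 g; the only cup. Stands on the bench. Origin: centre of the underside; z up.
- dropper_bottle: Amber glass dropper bottle with label and black rubber teat: body 33 mm across up to 70 mm, neck and teat narrower, 102 mm high in all, 70 g. Stands on the bench beside the rack (the like bottle far back by the wooden box is not meant). Origin: centre of the underside; z up.
- lab_timer: White countdown timer with a grey display and red buttons, standing on its foot: 66 mm wide (its y), 27 mm thick (its x, -12 to +15 mm), 58 mm high, 62 g, on the bench beside the rack (not the one far at the left); the display faces -x, within 0.5 rad of the robot at the start. Origin: at the foot, on the bench; z up.
- brass_weight: The larger brass-coloured knob weight: cylinder 22 mm across, 33 mm high, 100 g (solid; grips as a full cylinder). Stands on the bench. Origin: centre of the underside; z up.
- steel_weight: Steel-grey knob weight: 20 mm across, 27 mm high, 50 g (grips as a full cylinder). Stands on the bench. Origin: centre of the underside; z up.
- small_weight: The smaller brass-coloured knob weight, 16 mm across, 21 mm high; not needed, leave it. Origin: centre of the underside; z up.
- steel_block: Square grey steel bench block, 58 by 58 mm, 22 mm high; leave it. Origin: centre of the underside; z up.
- bulb_blower: Dark red rubber bulb blower lying down, 54 mm across, 131 mm long (its y); leave it. Origin: under its middle.
There are look-alikes about, which are no part of the job. Leave any brown or pink look-alike of the lab_timer alone.

How it is judged:
At the end, for the whole second after the job is handed in: Each of the five things stands in its named pocket: origin within 12 mm of the pocket's centre along both tray axes, on the pocket's floor (underside less than 7.5 mm above the tray's), upright within 0.12 rad, at rest; bystanders moved less than 20 mm (x of cup in the frame of parting_tray between -0.012 and 0.012 m and y of cup in the frame of parting_tray between 0.062 and 0.086 m and z of cup in the frame of parting_tray between 0.001 and 0.0075 m and angle between each of cup, lab_timer, dropper_bottle, brass_weight, steel_weight's own z axis and vertical below 0.12 rad and linear speed of each of cup, lab_timer, dropper_bottle, brass_weight, steel_weight below 0.02 m/s and x of lab_timer in the frame of parting_tray between -0.012 and 0.012 m and y of lab_timer in the frame of parting_tray between -0.016 and 0.008 m and z of lab_timer in the frame of parting_tray between 0.001 and 0.0075 m and x of dropper_bottle in the frame of parting_tray between -0.012 and 0.012 m and y of dropper_bottle in the frame of parting_tray between -0.089 and -0.065 m and z of dropper_bottle in the frame of parting_tray between 0.001 and 0.0075 m and x of brass_weight in the frame of check_tray between -0.012 and 0.012 m and y of brass_weight in the frame of check_tray between 0.022 and 0.046 m and z of brass_weight in the frame of check_tray between 0.001 and 0.0075 m and x of steel_weight in the frame of check_tray between -0.012 and 0.012 m and y of steel_weight in the frame of check_tray between -0.046 and -0.022 m and z of steel_weight in the frame of check_tray between 0.001 and 0.0075 m); the robot touches nothing.
It fails at once if the small brass weight is pushed from where it stood (more than 20 mm) (distance of small_weight from where it was at the start of the episode above 0.02 m).
It fails at once if the steel bench block is pushed from where it stood (more than 20 mm) (distance of steel_block from where it was at the start of the episode above 0.02 m).
It fails at once if the rubber blower is pushed from where it stood (more than 20 mm) (distance of bulb_blower from where it was at the start of the episode above 0.02 m).
It fails at once if the porcelain cup is dropped (moves faster than 0.6 m/s with no finger on it) (linear speed of cup above 0.6 m/s and contact force between the fingers and cup below 0.3 N).
It fails at once if the dropper bottle is dropped (moves faster than 0.6 m/s with no finger on it) (linear speed of dropper_bottle above 0.6 m/s and contact force between the fingers and dropper_bottle below 0.3 N).
It also fails if it takes over 128 s, if anything falls off the work surface, if the arm or the gripper's body presses on something with over 40 N, if the wrist force passes 120 N, or if a joint passes its speed limit or range.

### The arm

A 7-joint arm with a two-finger parallel gripper is mounted at the origin on a cart in front of the work surface, level with it; the furniture and walls round the work are solid. World frame = base frame: x ahead of the robot, y to its left, z up, the work surface at z = 0. Lengths are in m, angles in rad, forces in N, time in s.
With the tool pointing down it reaches from about 0.35 to 0.9 m from the base axis. Payload 8.1 kg.
Tool frame: the origin (TCP) lies midway between the tips of the shut fingers; the grasp point (between the pads) lies 19 mm behind it; z points along the fingers, x is the direction in which the jaws open and shut, and the axes are right-handed (so a half turn about z gives the same grasp; the last joint's range is limited). The gripper opens to 92 mm and grips with 3 to 60 N. Pads are 19 mm wide; open, the fingers measure 130 mm over their backs; the gripper's body (75 mm by 190 mm) begins 47 mm behind the grasp point.
Start: joints at [-1.357, 0.434, 0.025, 1.573, -0.012, 1.134, -0.075], TCP at [0.195, 0.594, 0.189] pointing down, gripper open.
Joint ranges: [-2.62, 2.62], [-0.44, 2.09], [-1.27, 1.32], [0.08, 2.57], [-1.32, 4.46], [0.12, 2], [-2.74, 2.74]. Speed limits (rad/s): [2.22, 2.22, 3.01, 3.01, 3.14, 3.14, 3.14].

### API

Orientations are given as a rotation vector (axis times angle).
In Python, from cell import arm gives the robot as it stands.
- The arm moves only by the tool jog_arm, never from a script. Its argument "commands" is a list of rows, each an object with "translation": the shift along the tool's x, y, z in mm, a list of three; "turn": the turn, a rotation vector about the tool's x, y, z in rad, a list of three. A call has 1 to 12 rows; each row is the pose to reach, as a shift and turn from the pose commanded when the call began, along the tool's axes at that moment; what a row does not reach only later rows make up. A row lasts 1/12 s, in which the tool goes at most 41.7 mm and 7.16 degrees, less where a joint would pass 70% of its speed; a pose out of reach is approached as far as the arm can. A call with a gripper value outside its range is refused whole. "claw" is the closure, from -1 (fully open) to 1 (shut), so that 0 is half open, set as the call begins (left out, the last holds). The fingers move at their own pace and stop on an object; "grip_force" is the grip in N (left out, the last holds). Time passes only in rows, so rows that repeat a pose let the fingers close. It gives the time, the measured TCP pose, the force and the opening at its end, in the units of the state.
- arm.observe(): the state, without advancing time (a new reading comes with each control period).
- arm.get_image(name): name is "side" or "top" or "wrist"; returns the picture (384x512x3 uint8, blue, green, red); there is no depth.
- arm.camera_info(name): a dict with "vertical_fov" (degrees; the focal length in pixels is half the picture's height over the tangent of half this angle, whatever the lens; pixels are square), "cx", "cy" (the principal point, pixels), "distortion" ([k1, k2, p1, p2, k3] as OpenCV has them; the pictures are not rectified), "eye" and "rotation" of the camera in the world. Camera axes: x right, y up, looking along -z (the intrinsics and any distortion apply to the point x, -y, -z); pixel columns grow to the right and rows downward; lengths in m; the calibration is good to about 2 mm. A picture is of the moment at which its call begins: read the wrist's pose just before it. camera_info takes no time and is no camera call; for the wrist camera it gives the pose at the moment of the call.
- arm.sign_off(): hands the job in, once; it reports no verdict.
Trained networks look in the newest picture that a camera, given by its name, has taken for a name from the list of things; names that differ only in an ending like _2 or _b are one class to them, and where a whole thing is asked for, a point or a joint stands for the part that bears it (a point fixed in the world has none). Each returns a list of dicts, best first, with "confidence" (0 to 1); they miss things now and then, are a little off and sometimes report something else, mostly with a low value. They report only what shows in the picture. A call takes as long as a camera call. They do not tell look-alikes from the thing itself.
- arm.trace(camera, query): "region" (384x512 bool, what is visible of it) and "box" ([left, top, width, height] in pixels, round what is visible of it).
- arm.landmark_of(camera, query): "at" ([column, row] in pixels: a listed point, or the origin of a listed thing).
The state is a dict: "clock": time; "joints": joint angles; "dq": joint speeds; "joint_efforts": joint torques, N m; "position": TCP position; "ee_rot": TCP orientation; "force": force on the tool from outside, world axes, zero at the start; "ft_torque": the same for the moment, N m; "width": opening from 0.0 (shut) to 1.0 (fully open).
Only numpy, scipy, OpenCV 4.12 (cv2) and the standard library are available. Lean on these libraries where they do the work, as an engineer would, in place of code of your own. Each camera call takes 0.05 s, during which the arm holds its last target. There are 200 camera calls.

## Working session

There is one attempt and no reset: what is moved stays moved. The work goes in short steps, Python scripts to look and compute and a tool call to move; the robot and the scene stay as the last step left them, time stands still between calls to the robot, and variables do not carry over. Pictures are saved under pics/ and viewed, about 12 in all and at most 16, crops included, and the job is handed in when it is done.

Besides the shell and the picture viewer there is one more tool, called after "Call:" as a command line: name --argument value ..., lists and objects as JSON in quotes. jog_arm: Moves the arm, as the interface text tells. Its arguments: {"type":"object","properties":{"commands":{"type":"array","items":{"type":"object","properties":{"translation":{"type":"array","items":{"type":"number"}},"turn":{"type":"array","items":{"type":"number"}}}}},"claw":{"type":"number"},"grip_force":{"type":"number"}},"required":["commands"]}

```bash
mkdir -p pics; ls; cat > h.py <<'E'
import cv2,numpy as np
from cell import arm
from scipy.spatial.transform import Rotation as R
def K(n):
    c=arm.camera_info(n);f=192/np.tan(np.radians(c["vertical_fov"])/2)
    return c,np.array([[f,0,c["cx"]],[0,f,c["cy"]],[0,0,1]])
def ray(n,px,z,c=None):
    c,k=K(n) if c is None else c
    p=cv2.undistortPoints(np.array(px,float).reshape(-1,1,2),k,np.array(c["distortion"],float)).reshape(-1,2)
    rot=np.array(c["rotation"]);rot=rot if rot.shape==(3,3) else R.from_rotvec(rot).as_matrix()
    d=np.c_[p[:,0],-p[:,1],-np.ones(len(p))]@rot.T
    e=np.array(c["eye"]);return e+d*((z-e[2])/d[:,2])[:,None]
def proj(n,P,c=None):
    c,k=K(n) if c is None else c
    rot=np.array(c["rotation"]);rot=rot if rot.shape==(3,3) else R.from_rotvec(rot).as_matrix()
    q=(np.atleast_2d(P)-np.array(c["eye"]))@rot*[1,-1,-1]
    return cv2.projectPoints(q,np.zeros(3),np.zeros(3),k,np.array(c["distortion"],float))[0].reshape(-1,2)
E
python3 - <<'E'
from h import *
for n in("top","side","wrist"):
    cv2.imwrite(f"pics/{n}0.png",arm.get_image(n));c=arm.camera_info(n);print(n,c)
    for q in "parting_tray check_tray cup dropper_bottle lab_timer brass_weight steel_weight small_weight steel_block bulb_blower".split():
        for r in arm.landmark_of(n,q)[:3]: print(q,np.round(r["at"]),round(r["confidence"],2),np.round(ray(n,r["at"],0)[0],3))
print(arm.observe())
E
```

```text
pics
top {'vertical_fov': 55.265378123568176, 'cx': 263.5125147018209, 'cy': 187.56015728291828, 'distortion': array([0.02818251, 0.        , 0.        , 0.        , 0.        ]), 'eye': array([0.40747944, 0.2923057 , 0.89268101]), 'rotation': array([ 0.09439098, -0.11544284, -1.59285426])}
parting_tray [365. 161.] 0.61 [0.587 0.025 0.   ]
parting_tray [271. 206.] 0.48 [0.482 0.262 0.   ]
check_tray [231. 136.] 0.69 [0.66  0.357 0.   ]
check_tray [376. 212.] 0.62 [0.46  0.006 0.   ]
cup [218. 230.] 0.84 [0.426 0.391 0.   ]
dropper_bottle [264. 167.] 0.65 [0.579 0.277 0.   ]
lab_timer [127. 228.] 0.72 [0.437 0.609 0.   ]
lab_timer [223. 273.] 0.55 [0.325 0.38  0.   ]
brass_weight [274. 206.] 0.65 [0.481 0.254 0.   ]
brass_weight [366. 160.] 0.48 [0.591 0.023 0.   ]
steel_weight [261. 252.] 0.63 [0.37 0.29 0.  ]
steel_weight [220. 233.] 0.24 [ 0.419  0.387 -0.   ]
small_weight [380. 212.] 0.64 [ 0.46  -0.004  0.   ]
small_weight [233. 135.] 0.53 [0.66  0.351 0.   ]
small_weight [261. 253.] 0.46 [0.369 0.29  0.   ]
steel_block [303. 105.] 0.67 [0.735 0.174 0.   ]
bulb_blower [176. 182.]
[... 1282 characters left out ...]

{'clock': 1.65, 'joints': array([-1.35662237,  0.43452267,  0.02498286,  1.57319862, -0.01160726,
        1.1339551 , -0.0751157 ]), 'dq': array([ 5.06667780e-04,  1.40176383e-03, -1.82894698e-04, -7.06096720e-04,
        7.80366223e-04, -6.97304401e-04, -5.16368413e-05]), 'joint_efforts': array([-8.07835795e-05, -6.67662621e+01,  9.84047502e-01, -3.14801109e+01,
       -6.06256071e-02,  3.28012719e-02,  4.57691698e-06]), 'position': array([0.19471111, 0.59392877, 0.18922808]), 'ee_rot': array([-2.54406221e+00, -1.84312170e+00, -7.22399202e-05]), 'force': array([-0.87828136,  0.29362136, -1.30222091]), 'ft_torque': array([-0.00192804,  0.00405913, -0.04025046]), 'width': 1.0036292256380854}
```

```bash
python3 - <<'E'
import cv2,numpy as np
t=cv2.imread("pics/top0.png");s=cv2.imread("pics/side0.png")
cv2.imwrite("pics/a.png",cv2.resize(t[80:300,100:420],(800,550),interpolation=cv2.INTER_CUBIC))
cv2.imwrite("pics/b.png",cv2.resize(s[110:290,150:390],(800,600),interpolation=cv2.INTER_CUBIC))
E
```

```text
(no output)
```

View pics/a.png

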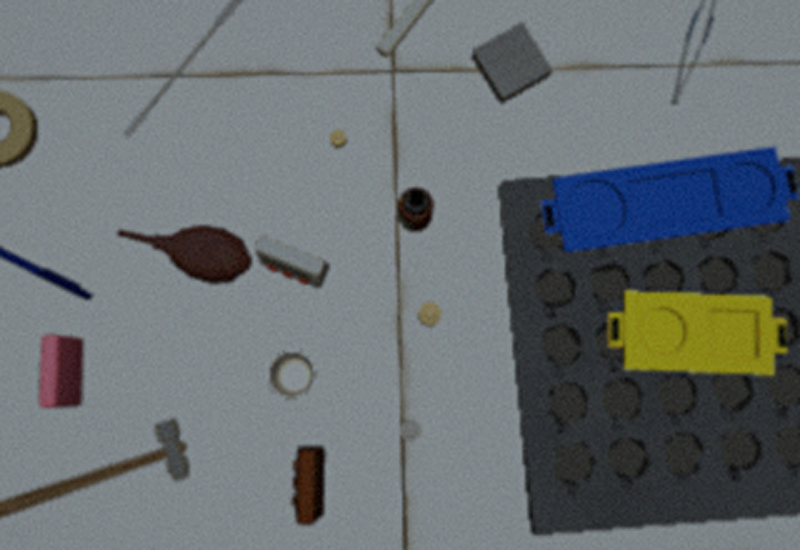

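View pics/b.png

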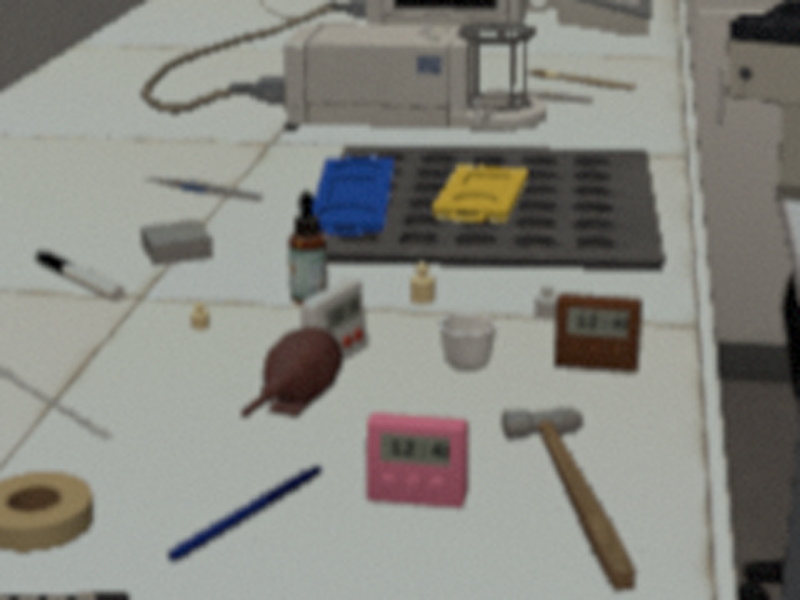

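Top crop: the white timer with red buttons is at full-frame px (217,184), next to the blower. The brown (223,273) and pink (125,228) timers are look-alikes. The larger brass weight is at (271,206) and the small one at (235,135), by size and position. The steel weight is at (263,252), the cup at (217,230) and the bottle at (265,163). The next step is to fit poses to the silhouettes from both cameras.

```bash
cat >> h.py <<'E'
from scipy.optimize import minimize
def box(x0,x1,y0,y1,z0,z1): return np.array([[x,y,z] for x in(x0,x1) for y in(y0,y1) for z in(z0,z1)])
def cyl(*rz):
    a=np.linspace(0,2*np.pi,24,endpoint=False);return np.vstack([np.c_[r*np.cos(a),r*np.sin(a),0*a+z] for r,z in rz])
M=dict(parting_tray=box(-.037,.037,-.11,.11,.014,.024),check_tray=box(-.037,.037,-.07,.07,.014,.024),
 cup=cyl((.016,0),(.022,.036)),dropper_bottle=cyl((.0165,0),(.0165,.07),(.006,.102)),lab_timer=box(-.012,.015,-.033,.033,0,.058),
 brass_weight=cyl((.011,0),(.011,.02),(.006,.033)),steel_weight=cyl((.010,0),(.01,.016),(.005,.027)))
S=4
def render(n,P,c):
    h=cv2.convexHull((proj(n,P,c)*S).astype(np.float32)).astype(np.int32)
    m=np.zeros((384*S,512*S),np.uint8);cv2.fillConvexPoly(m,h,1);return m
def fit(name,masks,p0,yaw=True):
    "masks: {cam:bool mask or (mask,camK)}"
    big={n:(cv2.resize(m.astype(np.float32),None,fx=S,fy=S,interpolation=cv2.INTER_LINEAR)>.5,K(n)) for n,m in masks.items()}
    def cost(v):
        t=p0[2]+(v[2] if yaw else 0)/5
        P=M[name]@R.from_euler('z',t).as_matrix().T+[v[0]/50+p0[0],v[1]/50+p0[1],0]
        s=0
        for n,(m,c) in big.items():
            r=render(n,P,c)>0;s+=1-(r&m).sum()/max((r|m).sum(),1)
        return s
    k=3 if yaw else 2
    o=minimize(cost,np.zeros(k),method='Nelder-Mead',options=dict(initial_simplex=np.vstack([np.zeros(k),np.eye(k)*.5]),xatol=.005,fatol=1e-4))
    return np.round([p0[0]+o.x[0]/50,p0[1]+o.x[1]/50,p0[2]+(o.x[2]/5 if yaw else 0)],4),round(o.fun/len(big),3)
def colour(img,name):
    h=cv2.cvtColor(img,cv2.COLOR_BGR2HSV);lo,hi=((100,120,40),(130,255,255)) if name=='parting_tray' else ((22,120,40),(38,255,255))
    m=cv2.inRange(h,lo,hi);m=cv2.morphologyEx(m,cv2.MORPH_CLOSE,np.ones((5,5)))
    m=cv2.morphologyEx(m,cv2.MORPH_OPEN,np.ones((17,17)))
    return m>0
def pick(n,name,xy,z):
    "traced region nearest to expected spot"
    px=proj(n,[*xy,z])[0];best=None
    for r in arm.trace(n,name):
        b=r["box"];d=np.hypot(b[0]+b[2]/2-px[0],b[1]+b[3]/2-px[1])
        if best is None or d<best[0]: best=(d,r["region"],r["confidence"])
    return best
E
python3 - <<'E'
from h import *
im={n:cv2.imread(f"pics/{n}0.png") for n in("top","side")}
for t,p in(("parting_tray",(.587,.02,.1)),("check_tray",(.455,.0,0))):
    print(t,fit(t,{"top":colour(im["top"],t)},p))
for t,p in(("cup",(.424,.397,0)),("dropper_bottle",(.578,.274,0)),("lab_timer",(.533,.415,-.42)),("brass_weight",(.482,.259,0)),("steel_weight",(.371,.291,0))):
    ms={}
    for n in("top","side"):
        b=pick(n,t,p[:2],M[t][:,2].max()/2)
        if b: print("  ",n,round(b[0],1),round(b[2],2),b[1].sum())
        if b and b[0]<12: ms[n]=b[1]
    for n in ms: print("   only",n,fit(t,{n:ms[n]},p,t=="lab_timer"))
    if len(ms)==2: print(t,fit(t,ms,p,t=="lab_timer"))
E
```

```text
parting_tray (array([0.5859, 0.0232, 0.1171]), np.float64(0.057))
check_tray (array([ 0.4562,  0.005 , -0.0631]), np.float64(0.023))
   top 3.1 0.86 267
   side 2.0 0.58 232
   only top (array([0.4258, 0.3906, 0.    ]), np.float64(0.075))
   only side (array([0.4232, 0.3996, 0.    ]), np.float64(0.106))
cup (array([0.4249, 0.3911, 0.    ]), np.float64(0.128))
   top 3.4 0.47 207
   side 2.7 0.84 281
   only top (array([0.5771, 0.2715, 0.    ]), np.float64(0.124))
   only side (array([0.5779, 0.2749, 0.    ]), np.float64(0.245))
dropper_bottle (array([0.5784, 0.2715, 0.    ]), np.float64(0.187))
   top 9.3 0.54 370
   side 3.4 0.88 299
   only top (array([ 0.5298,  0.3905, -0.38  ]), np.float64(0.134))
   only side (array([ 0.5282,  0.3987, -0.1896]), np.float64(0.407))
lab_timer (array([ 0.5293,  0.3903, -0.3185]), np.float64(0.294))
   top 3.2 0.48 82
   side 3.5 0.57 70
   only top (array([0.4811, 0.2609, 0.    ]), np.float64(0.109))
   only side (array([0.4792, 0.2712, 0.    ]), np.float64(0.206))
brass_weight (array([0.481 , 0.2611, 0.    ]), np.float64(0.208))
   top 3.9 0.52 53
   side 0.7 0.62 54
   only top (array([0.3711, 0.2816, 0.    ]), np.float64(0.142))
   only side (array([0.3712, 0.2881, 0.    ]), np.float64(0.231))
steel_weight (array([0.3717, 0.282 , 0.    ]), np.float64(0.228))
```

Call:
jog_arm --commands '[{"translation": [-121, 282, 0], "turn": [0, 0, 1.254]}, {"translation": [-121, 282, 0], "turn": [0, 0, 1.254]}, {"translation": [-121, 282, 0], "turn": [0, 0, 1.254]}, {"translation": [-121, 282, 0], "turn": [0, 0, 1.254]}, {"translation": [-121, 282, 0], "turn": [0, 0, 1.254]}, {"translation": [-121, 282, 0], "turn": [0, 0, 1.254]}, {"translation": [-121, 282, 0], "turn": [0, 0, 1.254]}, {"translation": [-121, 282, 0], "turn": [0, 0, 1.254]}, {"translation": [-121, 282, 0], "turn": [0, 0, 1.254]}, {"translation": [-121, 282, 0], "turn": [0, 0, 1.254]}, {"translation": [-121, 282, 0], "turn": [0, 0, 1.254]}, {"translation": [-121, 282, 0], "turn": [0, 0, 1.254]}]' --claw -0.3

```text
clock: 3.15
position: [0.4248, 0.3912, 0.1892]
ee_rot: [3.141, 0.006, 0.0]
force: [-0.0, -0.7, -0.1]
width: 0.651
```

```bash
python3 - <<'E'
from h import *
o=arm.observe();print(o["clock"],o["position"],R.from_rotvec(o["ee_rot"]).as_matrix()[:,0],o["joints"])
n="wrist";im=arm.get_image(n);cv2.imwrite("pics/w1.png",im)
print("ctr",ray(n,[[256,192]],0))
for t,p in(("cup",(.4255,.392,0)),("lab_timer",(.53,.3905,-.38)),("brass_weight",(.481,.261,0)),("steel_weight",(.3715,.282,0)),("dropper_bottle",(.578,.272,0))):
    b=pick(n,t,p[:2],M[t][:,2].max()/2)
    if b: print(t,round(b[0],1),round(b[2],2),b[1].sum(),fit(t,{n:b[1]},p,t=="lab_timer"))
E
```

```text
3.15 [0.42481795 0.3912308  0.18921941] [9.99992940e-01 3.75734647e-03 5.42397361e-05] [-1.11352577  0.36515635  0.37816131  1.71534064 -0.14916822  1.08950107
 -0.68496815]
ctr [[0.41939393 0.35380277 0.        ]]
cup 5.2 0.7 871 (array([0.4272, 0.3914, 0.    ]), np.float64(0.034))
lab_timer 6.2 0.84 1500 (array([ 0.5299,  0.3926, -0.3833]), np.float64(0.193))
brass_weight 2.3 0.5 212 (array([0.482 , 0.2598, 0.    ]), np.float64(0.178))
steel_weight 0.9 0.6 191 (array([0.3719, 0.2804, 0.    ]), np.float64(0.068))
```

View pics/w1.png

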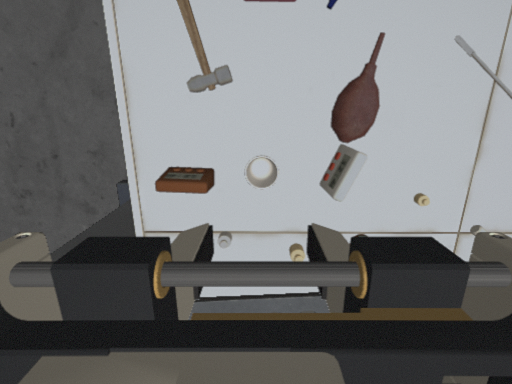

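Wrist view: the cup is at (262,170) and the white timer at (343,172). The steel weight is at (225,240) and the brass weight at (297,254). All four agree with the fits from the other cameras, so I'll take the cup.

Call:
jog_arm --commands '[{"translation": [2, 0, 40], "turn": [0, 0, 0]}, {"translation": [2, 0, 80], "turn": [0, 0, 0]}, {"translation": [2, 0, 120], "turn": [0, 0, 0]}, {"translation": [2, 0, 150], "turn": [0, 0, 0]}, {"translation": [2, 0, 170], "turn": [0, 0, 0]}, {"translation": [2, 0, 177], "turn": [0, 0, 0]}, {"translation": [2, 0, 177], "turn": [0, 0, 0]}, {"translation": [2, 0, 177], "turn": [0, 0, 0]}]'

```text
clock: 4.12
position: [0.4275, 0.3914, 0.013]
ee_rot: [-3.141, -0.0, -0.001]
force: [0.8, 0.2, -0.0]
width: 0.648
```

Call:
jog_arm --commands '[{"translation": [0, 0, 0], "turn": [0, 0, 0]}, {"translation": [0, 0, 0], "turn": [0, 0, 0]}, {"translation": [0, 0, 0], "turn": [0, 0, 0]}, {"translation": [0, 0, 0], "turn": [0, 0, 0]}, {"translation": [0, 0, 0], "turn": [0, 0, 0]}, {"translation": [0, 0, 0], "turn": [0, 0, 0]}, {"translation": [0, 0, -10], "turn": [0, 0, 0]}, {"translation": [0, 0, -30], "turn": [0, 0, 0]}, {"translation": [0, 0, -60], "turn": [0, 0, 0]}, {"translation": [0, 0, -90], "turn": [0, 0, 0]}, {"translation": [0, 0, -120], "turn": [0, 0, 0]}]' --claw 1 --grip_force 10

```text
clock: 5.03
position: [0.4269, 0.3907, 0.1342]
ee_rot: [3.141, -0.001, 0.0]
force: [-0.8, 1.7, -0.3]
width: 0.005
```

```bash
python3 - <<'E'
from h import *
im=[arm.get_image(n) for n in("wrist","side")];
cv2.imwrite("pics/w2.png",np.hstack([cv2.resize(im[0][100:340,150:400],(400,384)),cv2.resize(im[1][150:270,220:345],(400,384))]))
E
```

```text
(no output)
```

View pics/w2.png

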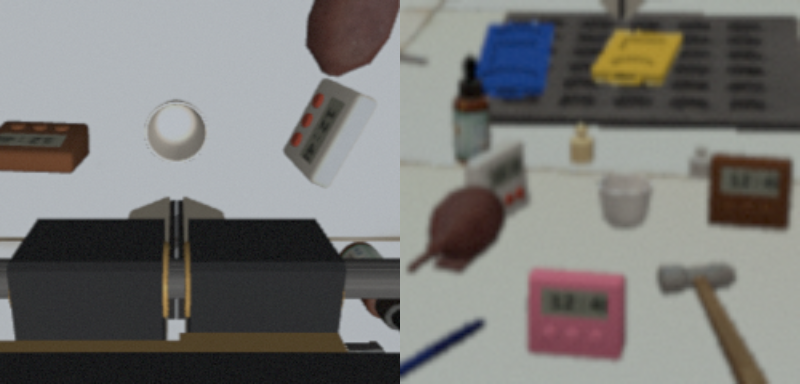

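```bash
python3 - <<'E'
from h import *
print(arm.observe()["position"])
for n in("wrist","top","side"):
    arm.get_image(n)
    b=pick(n,"cup",(.427,.4),.018)
    if b: print(n,round(b[0],1),round(b[2],2),b[1].sum(),fit("cup",{n:b[1]},(.427,.4,0),False))
E
```

```text
[0.42962921 0.39310194 0.13787497]
wrist 11.2 0.84 1218 (array([0.4246, 0.3899, 0.    ]), np.float64(0.031))
side 1.9 0.76 249 (array([0.4242, 0.3997, 0.    ]), np.float64(0.077))
```

Call:
jog_arm --commands '[{"translation": [-2, 1, 0], "turn": [0, 0, 0]}, {"translation": [-2, 1, 0], "turn": [0, 0, 0]}, {"translation": [-2, 1, 0], "turn": [0, 0, 0]}, {"translation": [-2, 1, 0], "turn": [0, 0, 0]}, {"translation": [-2, 1, 0], "turn": [0, 0, 0]}, {"translation": [-2, 1, 0], "turn": [0, 0, 0]}, {"translation": [-2, 1, 35], "turn": [0, 0, 0]}, {"translation": [-2, 1, 70], "turn": [0, 0, 0]}, {"translation": [-2, 1, 100], "turn": [0, 0, 0]}, {"translation": [-2, 1, 120], "turn": [0, 0, 0]}, {"translation": [-2, 1, 126], "turn": [0, 0, 0]}, {"translation": [-2, 1, 126], "turn": [0, 0, 0]}]' --claw -0.3 --grip_force 20

```text
clock: 6.43
position: [0.4242, 0.3892, 0.0049]
ee_rot: [3.139, -0.0, -0.003]
force: [0.0, -0.3, 0.3]
width: 0.651
```

```bash
python3 - <<'E'
from h import *
o=arm.observe();print(o["clock"],o["position"],o["width"],o["force"])
im=arm.get_image("wrist");cv2.imwrite("pics/w3.png",cv2.resize(im[150:384,140:400],(650,585)))
E
```

```text
6.4333 [0.42422271 0.38919032 0.0048833 ] 0.6510706891220271 [ 0.01860048 -0.3263033   0.28288893]
```

View pics/w3.png

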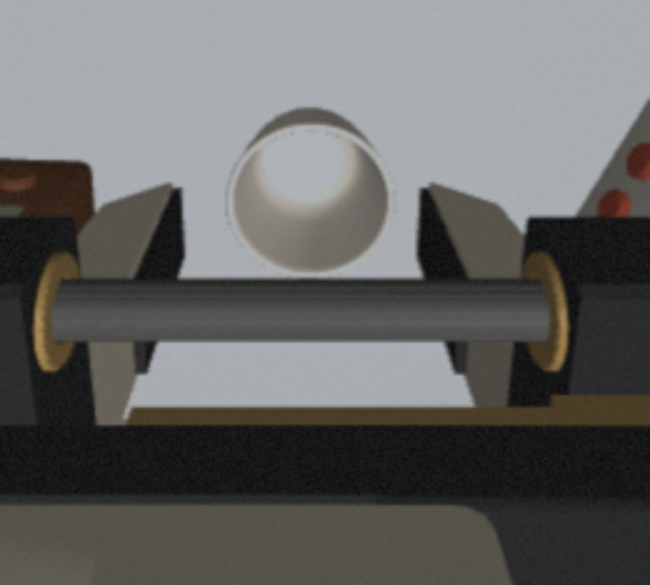

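```bash
python3 - <<'E'
from h import *
p=arm.observe()["position"]
for z in(.005,.024,.036): print(z,[(np.round((proj("wrist",[p[0],p[1]+d,z])[0]-[140,150])*2.5)) for d in(-.0095,0,.0095)])
print(ray("wrist",[[140+310/2.5,150+198/2.5]],.036))
c=K("wrist")[0];print(c["eye"]-p, R.from_rotvec(c["rotation"]).as_matrix()[:,2])
E
```

```text
0.005 [array([299., 192.]), array([299., 164.]), array([299., 136.])]
0.024 [array([299., 220.]), array([299., 189.]), array([299., 158.])]
0.036 [array([299., 240.]), array([299., 208.]), array([299., 175.])]
[[0.42803734 0.39276098 0.036     ]]
[1.96447203e-04 7.92746938e-02 1.96595856e-01] [1.42737024e-04 2.91122327e-01 9.56685826e-01]
```

```bash
python3 - <<'E'
from h import *
p=arm.observe()["position"]
print("prev tip proj in side",(proj("side",[.4296,.3931,.1379])[0]-[220,150])*3.2)
im=arm.get_image("side");q=proj("side",[p,p+[0,0,.05]]);print((q-[240,150])*6)
cv2.imwrite("pics/s4.png",cv2.resize(im[150:250,240:345],(630,600),interpolation=cv2.INTER_CUBIC))
E
```

```text
prev tip proj in side [220.43817437  60.95944736]
[[302.02391941 397.32623581]
 [303.06484772 291.67858793]]
```

View pics/s4.png

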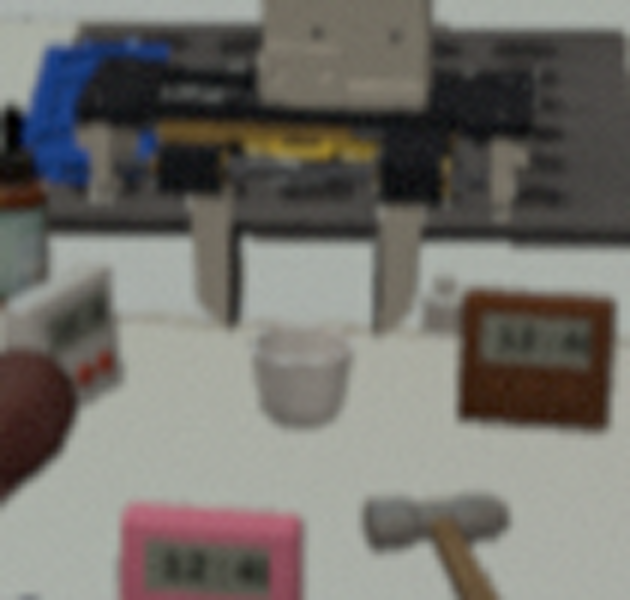

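The fingertips sit about 35 mm higher than the reported TCP in both the side and wrist views, so the first grasp closed above the cup. I'll go down in small steps and watch the force.

Call:
jog_arm --commands '[{"translation": [3, -5, 0], "turn": [0, 0, 0]}, {"translation": [3, -5, 5], "turn": [0, 0, 0]}, {"translation": [3, -5, 10], "turn": [0, 0, 0]}, {"translation": [3, -5, 15], "turn": [0, 0, 0]}, {"translation": [3, -5, 20], "turn": [0, 0, 0]}, {"translation": [3, -5, 20], "turn": [0, 0, 0]}]'

```text
clock: 7.03
position: [0.4273, 0.3944, -0.0149]
ee_rot: [3.14, -0.0, -0.002]
force: [-0.8, -0.8, 0.5]
width: 0.649
```

```bash
python3 - <<'E'
from h import *
o=arm.observe();print(o["clock"],o["position"],o["width"],o["force"])
a=arm.get_image("side");b=arm.get_image("wrist")
cv2.imwrite("pics/s5.png",np.hstack([cv2.resize(a[170:230,255:325],(400,343),interpolation=cv2.INTER_CUBIC),cv2.resize(b[180:311,190:343],(400,343))]))
E
```

```text
7.0333 [ 0.42732032  0.39440967 -0.01491048] 0.6488782017260704 [-0.75850333 -0.77407976  0.48673655]
```

View pics/s5.png

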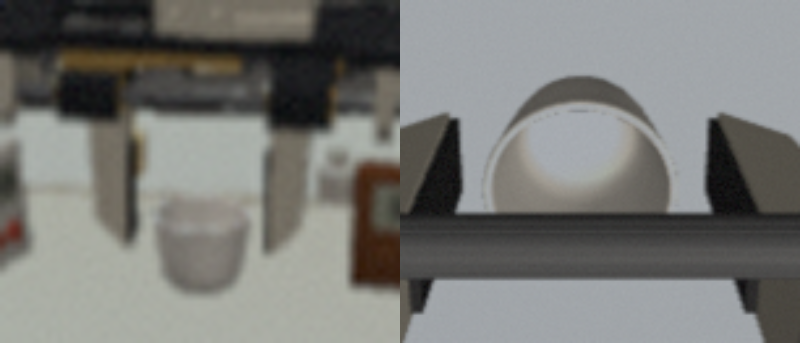

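Call:
jog_arm --commands '[{"translation": [-1, -3, 5], "turn": [0, 0, 0]}, {"translation": [-1, -3, 10], "turn": [0, 0, 0]}, {"translation": [-1, -3, 10], "turn": [0, 0, 0]}]'

```text
clock: 7.38
position: [0.4263, 0.398, -0.0248]
ee_rot: [3.141, 0.001, -0.001]
force: [-0.9, 0.1, 0.5]
width: 0.652
```

Call:
jog_arm --commands '[{"translation": [0, 0, 0], "turn": [0, 0, 0]}, {"translation": [0, 0, 0], "turn": [0, 0, 0]}, {"translation": [0, 0, 0], "turn": [0, 0, 0]}, {"translation": [0, 0, 0], "turn": [0, 0, 0]}, {"translation": [0, 0, 0], "turn": [0, 0, 0]}]' --claw 1 --grip_force 12

```text
clock: 7.8
position: [0.4271, 0.3981, -0.0236]
ee_rot: [-3.141, 0.0, -0.0]
force: [0.2, -0.5, -0.3]
width: 0.464
```

Call:
jog_arm --commands '[{"translation": [0, 0, -15], "turn": [0, 0, 0]}, {"translation": [0, 0, -45], "turn": [0, 0, 0]}, {"translation": [0, 0, -85], "turn": [0, 0, 0]}, {"translation": [15, 28, -120], "turn": [0, 0, -0.117]}, {"translation": [33, 63, -140], "turn": [0, 0, -0.117]}, {"translation": [51, 98, -150], "turn": [0, 0, -0.117]}, {"translation": [69, 133, -150], "turn": [0, 0, -0.117]}, {"translation": [87, 168, -150], "turn": [0, 0, -0.117]}, {"translation": [105, 203, -150], "turn": [0, 0, -0.117]}, {"translation": [123, 238, -150], "turn": [0, 0, -0.117]}, {"translation": [138, 268, -150], "turn": [0, 0, -0.117]}, {"translation": [148, 290, -150], "turn": [0, 0, -0.117]}]'

```text
clock: 8.8
position: [0.5763, 0.1039, 0.1266]
ee_rot: [3.135, 0.178, 0.002]
force: [0.5, 0.0, -0.6]
width: 0.461
```

```bash
python3 - <<'E'
from h import *
o=arm.observe();print(o["clock"],o["position"],o["ee_rot"],o["width"],o["force"])
n="wrist";im=arm.get_image(n);cv2.imwrite("pics/w6.png",im)
im2=arm.get_image("side");cv2.imwrite("pics/s6.png",im2)
for t,p in(("parting_tray",(.5859,.0232,.117)),("check_tray",(.4562,.005,-.063))):
    m=colour(im,t);print(t,m.sum(),fit(t,{n:m},p) if m.sum()>500 else 0)
E
```

```text
8.8 [0.57631928 0.10388973 0.12661859] [3.13542605e+00 1.78165344e-01 1.71303474e-03] 0.46113684143634975 [ 0.53634688  0.02626869 -0.56002819]
parting_tray 4369 (array([0.5874, 0.027 , 0.1202]), np.float64(0.577))
check_tray 2920 (array([ 0.4572,  0.0086, -0.0681]), np.float64(0.569))
```

View pics/w6.png

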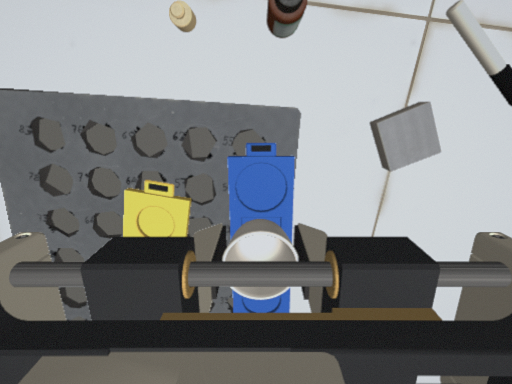

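```bash
python3 - <<'E'
from h import *
n="wrist"
P=ray(n,[[261,187]],.024)[0];Y=ray(n,[[156,224]],.024)[0];C=ray(n,[[260,264]],.186)[0]
im=cv2.imread("pics/w6.png")[140:235,100:320]
g=cv2.GaussianBlur(cv2.cvtColor(im,cv2.COLOR_BGR2GRAY),(3,3),0)
print("blueL",P,"yelR",Y,"cup",C,"tcp",arm.observe()["position"])
print("bottle top",ray(n,[[290,2]],.102),"brass",ray(n,[[181,10]],.033))
for t,yaw,y,Q in(("b",.1171,.074,P),("y",-.063,.034,Y)):
    print(t,"origin",Q[:2]-R.from_euler('z',yaw).apply([0,y,0])[:2])
E
```

```text
blueL [0.57906134 0.0963739  0.024     ] yelR [0.46035145 0.03757421 0.024     ] cup [0.5775036  0.09678743 0.186     ] tcp [0.57677628 0.10188306 0.12665099]
bottle top [[0.58150816 0.25366433 0.102     ]] brass [[0.48702968 0.25907084 0.033     ]]
b origin [0.58770695 0.02288068]
y origin [0.45821087 0.00364166]
```

Call:
jog_arm --commands '[{"translation": [1, 2, 35], "turn": [0, 0, 0]}, {"translation": [1, 2, 70], "turn": [0, 0, 0]}, {"translation": [1, 2, 100], "turn": [0, 0, 0]}, {"translation": [1, 2, 118], "turn": [0, 0, 0]}, {"translation": [1, 2, 125], "turn": [0, 0, 0]}, {"translation": [1, 2, 128], "turn": [0, 0, 0]}, {"translation": [1, 2, 130], "turn": [0, 0, 0]}, {"translation": [1, 2, 131], "turn": [0, 0, 0]}, {"translation": [1, 2, 131], "turn": [0, 0, 0]}]'

```text
clock: 9.65
position: [0.5771, 0.1065, -0.0037]
ee_rot: [-3.136, -0.184, -0.003]
force: [0.3, -0.6, 0.3]
width: 0.461
```

```bash
python3 - <<'E'
from h import *
o=arm.observe();print(o["clock"],o["position"],o["width"],o["force"])
a=arm.get_image("side");q=proj("side",[.578,.097,.018])[0]-[225,130]
b=arm.get_image("wrist");print(q*5)
cv2.imwrite("pics/s7.png",np.hstack([cv2.resize(a[130:200,225:295],(400,400),interpolation=cv2.INTER_CUBIC),cv2.resize(b[120:300,170:350],(400,400))]))
E
```

```text
9.65 [ 0.57708463  0.10652678 -0.00365327] 0.4614544056970568 [ 0.29120163 -0.64627453  0.32862388]
[144.59739598 220.70748257]
```

View pics/s7.png

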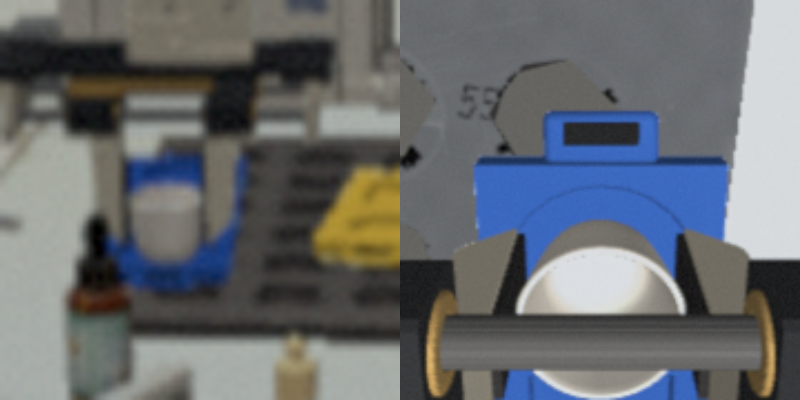

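Call:
jog_arm --commands '[{"translation": [0, 0, 1], "turn": [0, 0, 0]}, {"translation": [0, 0, 2], "turn": [0, 0, 0]}, {"translation": [0, 0, 2], "turn": [0, 0, 0]}]'

```text
clock: 10.0
position: [0.5767, 0.1064, -0.0059]
ee_rot: [-3.136, -0.183, -0.002]
force: [-1.9, 0.6, 8.2]
width: 0.463
```

Call:
jog_arm --commands '[{"translation": [0, 0, 1], "turn": [0, 0, 0]}, {"translation": [0, 0, 1], "turn": [0, 0, 0]}]'

```text
clock: 10.17
position: [0.5767, 0.1064, -0.0065]
ee_rot: [-3.135, -0.183, -0.002]
force: [-3.9, 0.5, 13.3]
width: 0.458
```

Call:
jog_arm --commands '[{"translation": [0, 0, -1], "turn": [0, 0, 0]}, {"translation": [0, 0, -1], "turn": [0, 0, 0]}, {"translation": [0, 0, -1], "turn": [0, 0, 0]}, {"translation": [0, 0, -1], "turn": [0, 0, 0]}, {"translation": [0, 0, -10], "turn": [0, 0, 0]}, {"translation": [0, 0, -40], "turn": [0, 0, 0]}, {"translation": [0, 0, -80], "turn": [0, 0, 0]}, {"translation": [0, 0, -120], "turn": [0, 0, 0]}]' --claw -0.35

```text
clock: 10.83
position: [0.5752, 0.1057, 0.1134]
ee_rot: [3.135, 0.183, -0.003]
force: [1.8, 1.2, 0.4]
width: 0.674
```

Call:
jog_arm --commands '[{"translation": [-13, -288, -10], "turn": [0, 0, 0.5]}, {"translation": [-13, -288, -10], "turn": [0, 0, 0.5]}, {"translation": [-13, -288, -10], "turn": [0, 0, 0.5]}, {"translation": [-13, -288, -10], "turn": [0, 0, 0.5]}, {"translation": [-13, -288, -10], "turn": [0, 0, 0.5]}, {"translation": [-13, -288, -10], "turn": [0, 0, 0.5]}, {"translation": [-13, -288, -10], "turn": [0, 0, 0.5]}, {"translation": [-13, -288, -10], "turn": [0, 0, 0.5]}, {"translation": [-13, -288, -10], "turn": [0, 0, 0.5]}]'

```text
clock: 11.58
position: [0.528, 0.3941, 0.1222]
ee_rot: [-3.085, 0.589, 0.001]
force: [-0.1, -0.8, 0.5]
width: 0.674
```

```bash
python3 - <<'E'
from h import *
o=arm.observe();print(o["clock"],o["position"],o["ee_rot"],o["width"])
n="wrist";im=arm.get_image(n);cv2.imwrite("pics/w8.png",im);s=arm.get_image("top");cv2.imwrite("pics/t8.png",s)
b=pick(n,"lab_timer",(.53,.3915),.03)
if b:
    print(round(b[0],1),round(b[2],2),fit("lab_timer",{n:b[1]},(.53,.3915,-.383)))
    ct=cv2.findContours(b[1].astype(np.uint8),0,2)[0]; cv2.drawContours(im,ct,-1,(0,255,0),1)
q=proj(n,o["position"]+[0,0,.037])[0];cv2.circle(im,tuple(int(v) for v in q),2,(0,0,255),-1)
cv2.imwrite("pics/w8b.png",im[60:320,130:480])
E
```

```text
11.5833 [0.52799545 0.3940529  0.12217087] [-3.08533021e+00  5.89437983e-01  1.03411589e-03] 0.6744660435451185
10.2 0.94 (array([ 0.534 ,  0.3867, -0.4379]), np.float64(0.167))
```

View pics/w8b.png

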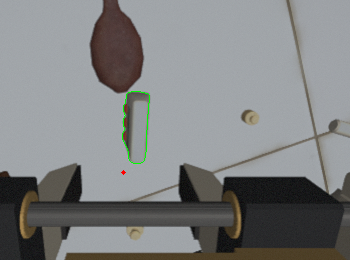

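```bash
python3 - <<'E'
from h import *
n="wrist";o=arm.observe();p=o["position"];Rm=R.from_rotvec(o["ee_rot"]).as_matrix()
print("yaw",np.arctan2(Rm[1,0],Rm[0,0]))
for z in(.04,.058):
    for px in((270,154),(270,187),(266,222)):
        q=ray(n,[px],z)[0];print(z,px,q,"tool mm",np.round((q-p)@Rm*1000,1))
E
```

```text
yaw -0.38507847972904385
0.04 (270, 154) [0.55334446 0.4177148  0.04      ] tool mm [ 10.4 -35.4  82.5]
0.04 (270, 187) [0.54049572 0.3850245  0.04      ] tool mm [10.8 -0.3 82.6]
0.04 (266, 222) [0.52170381 0.34929668 0.04      ] tool mm [ 6.8 39.9 82.6]
0.058 (270, 154) [0.55377445 0.42059801 0.058     ] tool mm [  9.7 -38.2  64.5]
0.058 (270, 187) [0.54175424 0.39001568 0.058     ] tool mm [10.1 -5.4 64.6]
0.058 (266, 222) [0.5241741  0.35659171 0.058     ] tool mm [ 6.4 32.2 64.6]
```

Call:
jog_arm --commands '[{"translation": [8, -3, 0], "turn": [0, 0, 0.045]}, {"translation": [8, -3, 35], "turn": [0, 0, 0.045]}, {"translation": [8, -3, 70], "turn": [0, 0, 0.045]}, {"translation": [8, -3, 105], "turn": [0, 0, 0.045]}, {"translation": [8, -3, 125], "turn": [0, 0, 0.045]}, {"translation": [8, -3, 135], "turn": [0, 0, 0.045]}, {"translation": [8, -3, 137], "turn": [0, 0, 0.045]}, {"translation": [8, -3, 137], "turn": [0, 0, 0.045]}]'

```text
clock: 12.4
position: [0.5391, 0.3895, -0.0142]
ee_rot: [3.069, -0.67, 0.001]
force: [0.9, 0.5, -0.2]
width: 0.679
```

Call:
jog_arm --commands '[{"translation": [0, 0, 0], "turn": [0, 0, 0]}, {"translation": [0, 0, 0], "turn": [0, 0, 0]}, {"translation": [0, 0, 0], "turn": [0, 0, 0]}, {"translation": [0, 0, 0], "turn": [0, 0, 0]}, {"translation": [0, 0, 0], "turn": [0, 0, 0]}, {"translation": [0, 0, 0], "turn": [0, 0, 0]}, {"translation": [0, 0, 0], "turn": [0, 0, 0]}, {"translation": [0, 0, 0], "turn": [0, 0, 0]}]' --claw 1 --grip_force 15

```text
clock: 13.07
position: [0.5382, 0.3907, -0.0146]
ee_rot: [-3.07, 0.667, -0.0]
force: [-0.6, 0.2, 2.6]
width: 0.243
```

Call:
jog_arm --commands '[{"translation": [0, 0, -10], "turn": [0, 0, 0]}, {"translation": [0, 0, -45], "turn": [0, 0, 0]}, {"translation": [0, 0, -85], "turn": [0, 0, 0]}, {"translation": [0, 0, -125], "turn": [0, 0, 0]}, {"translation": [0, 0, -155], "turn": [0, 0, 0]}, {"translation": [20, 32, -155], "turn": [0, 0, -0.1]}, {"translation": [40, 64, -155], "turn": [0, 0, -0.2]}, {"translation": [60, 96, -155], "turn": [0, 0, -0.3]}, {"translation": [80, 128, -155], "turn": [0, 0, -0.4]}, {"translation": [100, 160, -155], "turn": [0, 0, -0.5]}, {"translation": [120, 192, -155], "turn": [0, 0, -0.545]}, {"translation": [140, 224, -155], "turn": [0, 0, -0.545]}]'

```text
clock: 14.07
position: [0.5726, 0.1265, 0.1411]
ee_rot: [-3.136, -0.188, -0.001]
force: [1.0, 0.2, -0.7]
width: 0.238
```

Call:
jog_arm --commands '[{"translation": [2, 40, 0], "turn": [0, 0, 0]}, {"translation": [2, 75, 10], "turn": [0, 0, 0]}, {"translation": [2, 108, 30], "turn": [0, 0, 0]}, {"translation": [2, 108, 60], "turn": [0, 0, 0]}, {"translation": [2, 108, 85], "turn": [0, 0, 0]}, {"translation": [2, 108, 100], "turn": [0, 0, 0]}, {"translation": [2, 108, 100], "turn": [0, 0, 0]}, {"translation": [2, 108, 100], "turn": [0, 0, 0]}]'

```text
clock: 14.73
position: [0.5868, 0.0213, 0.0403]
ee_rot: [3.136, 0.183, -0.002]
force: [0.1, 0.1, -0.1]
width: 0.245
```

```bash
python3 - <<'E'
from h import *
o=arm.observe();print(o["clock"],o["position"],o["ee_rot"],o["width"],o["force"])
n="wrist";im=arm.get_image(n);s=arm.get_image("side")
p=R.from_euler('z',.117)
for v in box(-.023,.023,-.046,.038,.024,.024): # oblong outline corners
    q=proj(n,p.apply(v)+[.587,.023,0])[0];cv2.circle(im,tuple(int(round(t)) for t in q),2,(0,0,255),-1)
a=cv2.resize(im[130:330,170:350],(400,444),interpolation=cv2.INTER_CUBIC)
b=cv2.resize(s[120:200,220:292],(400,444),interpolation=cv2.INTER_CUBIC)
cv2.imwrite("pics/w9.png",np.hstack([a,b]))
E
```

```text
14.7333 [0.58680416 0.02129556 0.04033849] [ 3.13596976e+00  1.83101786e-01 -1.93628100e-03] 0.2448649812675091 [ 0.10585692  0.11418239 -0.12066559]
```

View pics/w9.png

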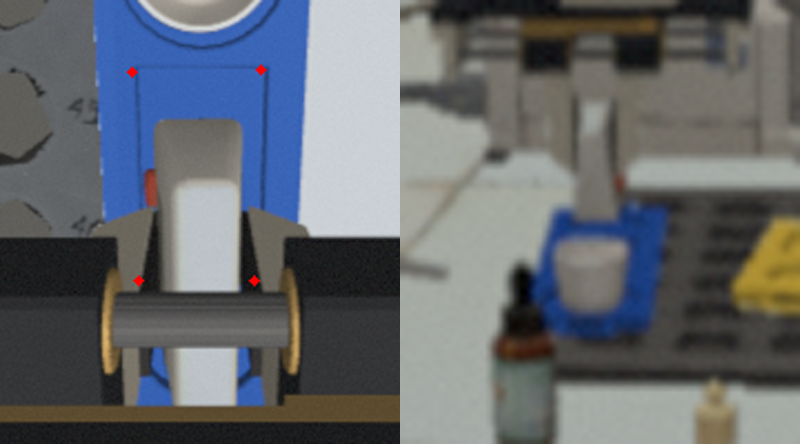

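Call:
jog_arm --commands '[{"translation": [1, 3, 15], "turn": [0, 0, 0]}, {"translation": [1, 3, 27], "turn": [0, 0, 0]}, {"translation": [1, 3, 33], "turn": [0, 0, 0]}, {"translation": [1, 3, 35], "turn": [0, 0, 0]}, {"translation": [1, 3, 36], "turn": [0, 0, 0]}, {"translation": [1, 3, 37], "turn": [0, 0, 0]}, {"translation": [1, 3, 37], "turn": [0, 0, 0]}]'

```text
clock: 15.42
position: [0.5888, 0.0188, 0.0035]
ee_rot: [-3.136, -0.184, -0.001]
force: [-0.1, -0.7, -0.3]
width: 0.238
```

Call:
jog_arm --commands '[{"translation": [0, 0, 1], "turn": [0, 0, 0]}, {"translation": [0, 0, 2], "turn": [0, 0, 0]}, {"translation": [0, 0, 3], "turn": [0, 0, 0]}, {"translation": [0, 0, 3], "turn": [0, 0, 0]}]'

```text
clock: 15.75
position: [0.5888, 0.0187, 0.0026]
ee_rot: [-3.135, -0.183, -0.002]
force: [-8.0, -0.3, 24.4]
width: 0.239
```

Call:
jog_arm --commands '[{"translation": [0, 0, -2], "turn": [0, 0, 0]}, {"translation": [0, 0, -2], "turn": [0, 0, 0]}, {"translation": [0, 0, -2], "turn": [0, 0, 0]}, {"translation": [0, 0, -2], "turn": [0, 0, 0]}, {"translation": [0, 0, -2], "turn": [0, 0, 0]}, {"translation": [0, 0, -12], "turn": [0, 0, 0]}, {"translation": [0, 0, -45], "turn": [0, 0, 0]}, {"translation": [0, 0, -85], "turn": [0, 0, 0]}, {"translation": [0, 0, -125], "turn": [0, 0, 0]}]' --claw -0.3

```text
clock: 16.5
position: [0.5877, 0.0184, 0.1267]
ee_rot: [3.136, 0.183, -0.003]
force: [2.0, 0.2, -0.2]
width: 0.648
```

Call:
jog_arm --commands '[{"translation": [-74, -252, 10], "turn": [0, 0, -1.386]}, {"translation": [-74, -252, 10], "turn": [0, 0, -1.386]}, {"translation": [-74, -252, 10], "turn": [0, 0, -1.386]}, {"translation": [-74, -252, 10], "turn": [0, 0, -1.386]}, {"translation": [-74, -252, 10], "turn": [0, 0, -1.386]}, {"translation": [-74, -252, 10], "turn": [0, 0, -1.386]}, {"translation": [-74, -252, 10], "turn": [0, 0, -1.386]}, {"translation": [-74, -252, 10], "turn": [0, 0, -1.386]}, {"translation": [-74, -252, 10], "turn": [0, 0, -1.386]}, {"translation": [-74, -252, 10], "turn": [0, 0, -1.386]}, {"translation": [-74, -252, 10], "turn": [0, 0, -1.386]}, {"translation": [-74, -252, 10], "turn": [0, 0, -1.386]}]'

```text
clock: 17.5
position: [0.4858, 0.26, 0.1158]
ee_rot: [2.289, 2.151, 0.0]
force: [0.4, -0.3, 0.7]
width: 0.649
```

```bash
python3 - <<'E'
from h import *
o=arm.observe();p=o["position"];Rm=R.from_rotvec(o["ee_rot"]).as_matrix();print(o["clock"],p,"yaw",np.arctan2(Rm[1,0],Rm[0,0]),o["width"],o["joints"][6])
n="wrist";im=arm.get_image(n)
for t,q in(("brass_weight",(.483,.260,0)),("steel_weight",(.372,.281,0)),("dropper_bottle",(.578,.271,0))):
    b=pick(n,t,q[:2],M[t][:,2].max()/2)
    if b:
        f=fit(t,{n:b[1]},q,False);print(t,round(b[0],1),b[1].sum(),f,"tool",np.round((np.r_[f[0][:2],0]-p)@Rm*1000,1))
        cv2.drawContours(im,cv2.findContours(b[1].astype(np.uint8),0,2)[0],-1,(0,255,0),1)
cv2.imwrite("pics/w10.png",im)
t=arm.get_image("top");arm.get_image("side");cv2.imwrite("pics/t10.png",cv2.resize(t[100:290,190:420],(760,628)[:2]))
E
```

```text
17.5 [0.48584555 0.26004622 0.11579676] yaw 1.5085234008487278 0.6489849839947961 0.934200503955263
brass_weight 2.2 357 (array([0.4826, 0.2613, 0.    ]), np.float64(0.05)) tool [  1.1  -3.4 115.8]
steel_weight 1.5 339 (array([0.3732, 0.2844, 0.    ]), np.float64(0.093)) tool [  17.3 -114.   115.7]
dropper_bottle 2.6 808 (array([0.5765, 0.2713, 0.    ]), np.float64(0.55)) tool [ 16.9  89.7 115.8]
```

View pics/w10.png

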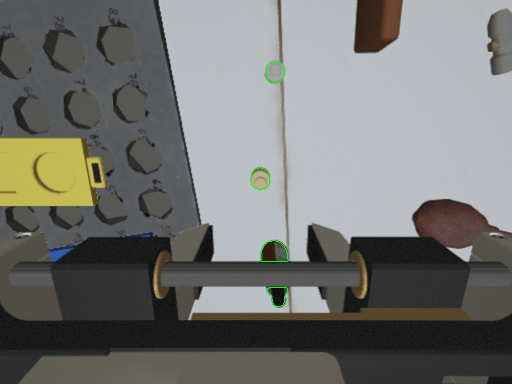

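Call:
jog_arm --commands '[{"translation": [1, -3, 35], "turn": [0, 0, 0]}, {"translation": [1, -3, 70], "turn": [0, 0, 0]}, {"translation": [1, -3, 105], "turn": [0, 0, 0]}, {"translation": [1, -3, 128], "turn": [0, 0, 0]}, {"translation": [1, -3, 139], "turn": [0, 0, 0]}, {"translation": [1, -3, 142], "turn": [0, 0, 0]}, {"translation": [1, -3, 142], "turn": [0, 0, 0]}, {"translation": [1, -3, 142], "turn": [0, 0, 0]}]'

```text
clock: 18.47
position: [0.4837, 0.2621, -0.0255]
ee_rot: [2.296, 2.144, 0.003]
force: [-0.7, 0.2, 0.7]
width: 0.647
```

Call:
jog_arm --commands '[{"translation": [0, 0, 0], "turn": [0, 0, 0]}, {"translation": [0, 0, 0], "turn": [0, 0, 0]}, {"translation": [0, 0, 0], "turn": [0, 0, 0]}, {"translation": [0, 0, 0], "turn": [0, 0, 0]}, {"translation": [0, 0, 0], "turn": [0, 0, 0]}, {"translation": [0, 0, 0], "turn": [0, 0, 0]}, {"translation": [0, 0, 0], "turn": [0, 0, 0]}, {"translation": [0, 0, 0], "turn": [0, 0, 0]}]' --claw 1 --grip_force 15

```text
clock: 19.13
position: [0.4828, 0.2615, -0.0266]
ee_rot: [2.296, 2.145, 0.0]
force: [-0.8, -1.0, 4.2]
width: 0.238
```

Call:
jog_arm --commands '[{"translation": [0, 0, -15], "turn": [0, 0, 0]}, {"translation": [0, 0, -45], "turn": [0, 0, 0]}, {"translation": [0, 0, -85], "turn": [0, 0, 0]}, {"translation": [-38, 0, -95], "turn": [0, 0, 0]}, {"translation": [-78, -2, -95], "turn": [0, 0, 0]}, {"translation": [-118, -4, -95], "turn": [0, 0, 0]}, {"translation": [-158, -6, -95], "turn": [0, 0, 0]}, {"translation": [-198, -8, -95], "turn": [0, 0, 0]}, {"translation": [-220, -8, -80], "turn": [0, 0, 0]}, {"translation": [-225, -8, -70], "turn": [0, 0, 0]}, {"translation": [-225, -8, -70], "turn": [0, 0, 0]}, {"translation": [-225, -8, -70], "turn": [0, 0, 0]}]'

```text
clock: 20.13
position: [0.4591, 0.0376, 0.043]
ee_rot: [-2.296, -2.143, 0.001]
force: [0.5, -0.3, -0.3]
width: 0.234
```

```bash
python3 - <<'E'
from h import *
o=arm.observe();p=o["position"];Rm=R.from_rotvec(o["ee_rot"]).as_matrix();print(o["clock"],p,"yaw",np.arctan2(Rm[1,0],Rm[0,0]),o["width"])
n="wrist";im=arm.get_image(n);q=R.from_euler('z',-.065)
a=np.linspace(0,6.28,24)
for v in [*np.c_[.022*np.cos(a),.034+.022*np.sin(a),0*a+.024],*box(-.022,.022,-.056,-.012,.024,.024)]:
    u=proj(n,q.apply(v)+[.458,.005,0])[0];cv2.circle(im,tuple(int(round(t)) for t in u),0,(0,0,255),-1)
u=proj(n,p+[0,0,.0266])[0];cv2.circle(im,tuple(int(round(t)) for t in u),1,(0,255,0),-1)
arm.get_image("side");cv2.imwrite("pics/w11.png",cv2.resize(im[100:330,130:400],(800,681))[:600])
E
```

```text
20.1333 [0.45907343 0.03764846 0.04302952] yaw 1.5021403665796946 0.2342300494999365
```

View pics/w11.png

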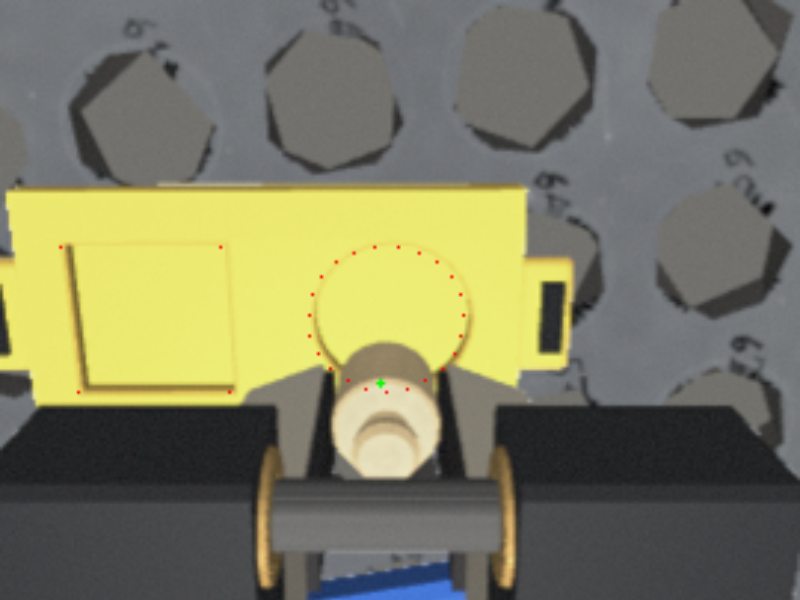

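Call:
jog_arm --commands '[{"translation": [2, 0, 25], "turn": [0, 0, 0]}, {"translation": [2, 0, 42], "turn": [0, 0, 0]}, {"translation": [2, 0, 48], "turn": [0, 0, 0]}, {"translation": [2, 0, 50], "turn": [0, 0, 0]}, {"translation": [2, 0, 51], "turn": [0, 0, 0]}, {"translation": [2, 0, 52], "turn": [0, 0, 0]}, {"translation": [2, 0, 53], "turn": [0, 0, 0]}, {"translation": [2, 0, 53], "turn": [0, 0, 0]}]'

```text
clock: 20.9
position: [0.4604, 0.04, -0.0087]
ee_rot: [2.295, 2.144, 0.003]
force: [-0.9, 0.3, 5.8]
width: 0.23
```

Call:
jog_arm --commands '[{"translation": [0, 0, 0], "turn": [0, 0, 0]}, {"translation": [0, 0, 0], "turn": [0, 0, 0]}, {"translation": [0, 0, 0], "turn": [0, 0, 0]}, {"translation": [0, 0, 0], "turn": [0, 0, 0]}, {"translation": [0, 0, 0], "turn": [0, 0, 0]}, {"translation": [0, 0, -12], "turn": [0, 0, 0]}, {"translation": [0, 0, -45], "turn": [0, 0, 0]}, {"translation": [0, 0, -85], "turn": [0, 0, 0]}, {"translation": [0, 0, -125], "turn": [0, 0, 0]}]' --claw 0

```text
clock: 21.65
position: [0.4585, 0.0393, 0.1163]
ee_rot: [-2.295, -2.144, 0.003]
force: [1.2, 0.7, -0.0]
width: 0.497
```

Call:
jog_arm --commands '[{"translation": [236, -104, 0], "turn": [0, 0, 0]}, {"translation": [236, -104, 0], "turn": [0, 0, 0]}, {"translation": [236, -104, 0], "turn": [0, 0, 0]}, {"translation": [236, -104, 0], "turn": [0, 0, 0]}, {"translation": [236, -104, 0], "turn": [0, 0, 0]}, {"translation": [236, -104, 0], "turn": [0, 0, 0]}, {"translation": [236, -104, 20], "turn": [0, 0, 0]}, {"translation": [236, -104, 20], "turn": [0, 0, 0]}, {"translation": [236, -104, 20], "turn": [0, 0, 0]}]'

```text
clock: 22.4
position: [0.3709, 0.2818, 0.0946]
ee_rot: [2.294, 2.147, -0.004]
force: [0.5, -1.0, -0.7]
width: 0.5
```

```bash
python3 - <<'E'
from h import *
o=arm.observe();p=o["position"];Rm=R.from_rotvec(o["ee_rot"]).as_matrix();print(o["clock"],p,"yaw",np.arctan2(Rm[1,0],Rm[0,0]),o["width"],o["joints"].round(2))
n="wrist";im=arm.get_image(n)
t,q="steel_weight",(.372,.282,0)
b=pick(n,t,q[:2],.013)
if b: f=fit(t,{n:b[1]},q,False);print(t,round(b[0],1),b[1].sum(),f,"tool",np.round((np.r_[f[0][:2],0]-p)@Rm*1000,1))
cv2.imwrite("pics/w12.png",im);arm.get_image("side")
t=arm.get_image("top")
cv2.imwrite("pics/t12.png",cv2.resize(t[100:290,190:420],(726,600),interpolation=cv2.INTER_CUBIC))
E
```

```text
22.4 [0.37092234 0.28184709 0.09461606] yaw 1.504706209564313 0.5003457490360227 [-0.71  0.3  -0.07  2.06  0.03  0.79  0.71]
steel_weight 1.8 303 (array([0.3747, 0.2822, 0.    ]), np.float64(0.1)) tool [ 0.8  3.9 94.6]
```

Call:
jog_arm --commands '[{"translation": [1, 3, 35], "turn": [0, 0, 0]}, {"translation": [1, 3, 70], "turn": [0, 0, 0]}, {"translation": [1, 3, 100], "turn": [0, 0, 0]}, {"translation": [1, 3, 115], "turn": [0, 0, 0]}, {"translation": [1, 3, 121], "turn": [0, 0, 0]}, {"translation": [1, 3, 123], "turn": [0, 0, 0]}, {"translation": [1, 3, 123], "turn": [0, 0, 0]}]'

```text
clock: 23.18
position: [0.3756, 0.2827, -0.0272]
ee_rot: [2.297, 2.143, 0.001]
force: [-0.2, -0.2, 1.6]
width: 0.497
```

Call:
jog_arm --commands '[{"translation": [0, 0, 0], "turn": [0, 0, 0]}, {"translation": [0, 0, 0], "turn": [0, 0, 0]}, {"translation": [0, 0, 0], "turn": [0, 0, 0]}, {"translation": [0, 0, 0], "turn": [0, 0, 0]}, {"translation": [0, 0, 0], "turn": [0, 0, 0]}, {"translation": [0, 0, 0], "turn": [0, 0, 0]}, {"translation": [0, 0, 0], "turn": [0, 0, 0]}]' --claw 1 --grip_force 15

```text
clock: 23.77
position: [0.3752, 0.2832, -0.0273]
ee_rot: [2.295, 2.145, 0.001]
force: [-0.6, -1.2, 7.8]
width: 0.212
```

Call:
jog_arm --commands '[{"translation": [0, 0, -15], "turn": [0, 0, 0]}, {"translation": [0, 0, -50], "turn": [0, 0, 0]}, {"translation": [0, 0, -90], "turn": [0, 0, 0]}, {"translation": [-38, 13, -95], "turn": [0, 0, 0]}, {"translation": [-76, 25, -95], "turn": [0, 0, 0]}, {"translation": [-114, 38, -95], "turn": [0, 0, 0]}, {"translation": [-152, 51, -95], "turn": [0, 0, 0]}, {"translation": [-190, 63, -95], "turn": [0, 0, 0]}, {"translation": [-228, 76, -95], "turn": [0, 0, 0]}, {"translation": [-266, 88, -95], "turn": [0, 0, 0]}, {"translation": [-305, 101, -95], "turn": [0, 0, 0]}, {"translation": [-305, 101, -95], "turn": [0, 0, 0]}]'

```text
clock: 24.77
position: [0.4563, -0.037, 0.0675]
ee_rot: [2.304, 2.131, -0.002]
force: [0.3, -0.1, -0.7]
width: 0.212
```

```bash
python3 - <<'E'
from h import *
o=arm.observe();p=o["position"];Rm=R.from_rotvec(o["ee_rot"]).as_matrix();print(o["clock"],p,"yaw",np.arctan2(Rm[1,0],Rm[0,0]),o["width"])
n="wrist";im=arm.get_image(n);q=R.from_euler('z',-.065)
for v in box(-.022,.022,-.056,-.012,.024,.024):
    u=proj(n,q.apply(v)+[.458,.006,0])[0];cv2.circle(im,tuple(int(round(t)) for t in u),0,(0,0,255),-1)
u=proj(n,p+[0,0,.0273])[0];cv2.circle(im,tuple(int(round(t)) for t in u),1,(0,255,0),-1)
arm.get_image("side");cv2.imwrite("pics/w13.png",cv2.resize(im[100:330,130:400],(700,596)))
E
```

```text
24.7667 [ 0.45634481 -0.03695923  0.06753924] yaw 1.4927206725246382 0.2119654374749875
```

View pics/w13.png

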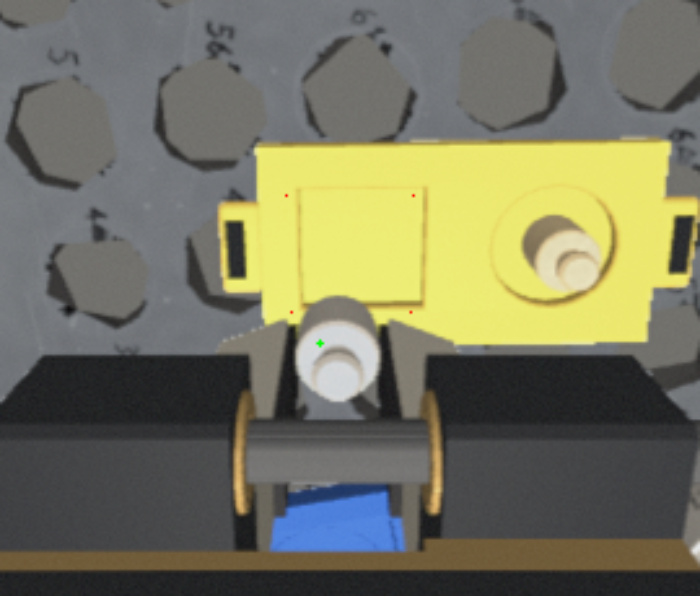

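Call:
jog_arm --commands '[{"translation": [0, 0, 0], "turn": [0, 0, 0]}, {"translation": [0, 0, 30], "turn": [0, 0, 0]}, {"translation": [0, 0, 45], "turn": [0, 0, 0]}, {"translation": [0, 0, 50], "turn": [0, 0, 0]}, {"translation": [0, 0, 50], "turn": [0, 0, 0]}]'

```text
clock: 25.28
position: [0.4537, -0.0267, 0.0163]
ee_rot: [-2.291, -2.146, 0.003]
force: [-0.4, -0.3, -0.2]
width: 0.21
```

```bash
python3 - <<'E'
from h import *
o=arm.observe();p=o["position"];Rm=R.from_rotvec(o["ee_rot"]).as_matrix();print(o["clock"],p,"yaw",np.arctan2(Rm[1,0],Rm[0,0]),o["width"])
n="wrist";im=arm.get_image(n);q=R.from_euler('z',-.065)
h=cv2.cvtColor(im,cv2.COLOR_BGR2HSV)
for v in box(-.022,.022,-.056,-.012,.024,.024):
    u=proj(n,q.apply(v)+[.458,.006,0])[0];cv2.circle(im,tuple(int(round(t)) for t in u),0,(0,0,255),-1)
u=proj(n,p+[0,0,.0273])[0];cv2.circle(im,tuple(int(round(t)) for t in u),1,(0,255,0),-1)
arm.get_image("side");cv2.imwrite("pics/w14.png",cv2.resize(im[100:300,150:400],(700,560)))
E
```

```text
25.2833 [ 0.45371308 -0.02666469  0.01627624] yaw 1.5057131177387992 0.20989404152933036
```

View pics/w14.png

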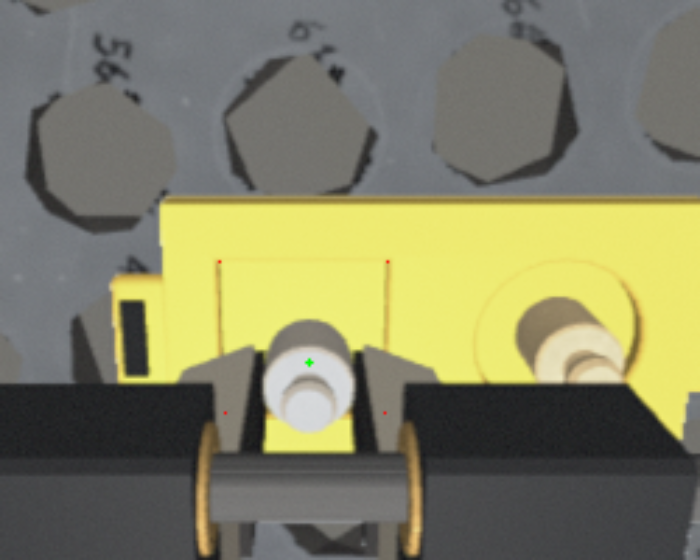

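Call:
jog_arm --commands '[{"translation": [-1, 2, 12], "turn": [0, 0, 0]}, {"translation": [-1, 2, 21], "turn": [0, 0, 0]}, {"translation": [-1, 2, 24], "turn": [0, 0, 0]}, {"translation": [-1, 2, 25], "turn": [0, 0, 0]}, {"translation": [-1, 2, 26], "turn": [0, 0, 0]}, {"translation": [-1, 2, 27], "turn": [0, 0, 0]}, {"translation": [-1, 2, 27], "turn": [0, 0, 0]}]'

```text
clock: 25.97
position: [0.4571, -0.0293, -0.0092]
ee_rot: [2.295, 2.145, 0.001]
force: [-1.1, 0.8, 3.4]
width: 0.212
```

Call:
jog_arm --commands '[{"translation": [0, 0, 0], "turn": [0, 0, 0]}, {"translation": [0, 0, 0], "turn": [0, 0, 0]}, {"translation": [0, 0, 0], "turn": [0, 0, 0]}, {"translation": [0, 0, 0], "turn": [0, 0, 0]}, {"translation": [0, 0, 0], "turn": [0, 0, 0]}, {"translation": [0, 0, -12], "turn": [0, 0, 0]}, {"translation": [0, 0, -45], "turn": [0, 0, 0]}, {"translation": [0, 0, -85], "turn": [0, 0, 0]}, {"translation": [0, 0, -125], "turn": [0, 0, 0]}, {"translation": [0, 0, -160], "turn": [0, 0, 0]}]' --claw 0.1

```text
clock: 26.8
position: [0.4568, -0.0294, 0.1526]
ee_rot: [2.295, 2.144, 0.001]
force: [1.6, 0.4, 0.1]
width: 0.452
```

Call:
jog_arm --commands '[{"translation": [308, 100, 0], "turn": [0, 0, 1.385]}, {"translation": [308, 100, 0], "turn": [0, 0, 1.385]}, {"translation": [308, 100, 0], "turn": [0, 0, 1.385]}, {"translation": [308, 100, 0], "turn": [0, 0, 1.385]}, {"translation": [308, 100, 0], "turn": [0, 0, 1.385]}, {"translation": [308, 100, 0], "turn": [0, 0, 1.385]}, {"translation": [308, 100, 0], "turn": [0, 0, 1.385]}, {"translation": [308, 100, 0], "turn": [0, 0, 1.385]}, {"translation": [308, 100, 0], "turn": [0, 0, 1.385]}, {"translation": [308, 100, 0], "turn": [0, 0, 1.385]}, {"translation": [308, 100, 0], "turn": [0, 0, 1.385]}, {"translation": [308, 100, 0], "turn": [0, 0, 1.385]}]' --claw -0.3

```text
clock: 27.8
position: [0.5773, 0.2714, 0.1497]
ee_rot: [3.136, 0.174, -0.001]
force: [-0.1, -0.0, -0.4]
width: 0.647
```

```bash
python3 - <<'E'
from h import *
o=arm.observe();p=o["position"];Rm=R.from_rotvec(o["ee_rot"]).as_matrix();print(o["clock"],p,"yaw",np.arctan2(Rm[1,0],Rm[0,0]),o["width"])
n="wrist";im=arm.get_image(n);cv2.imwrite("pics/w15.png",im)
t,q="dropper_bottle",(.577,.2715,0)
for r in arm.trace(n,t): print(r["box"],r["confidence"])
b=pick(n,t,q[:2],.05)
if b: f=fit(t,{n:b[1]},q,False);print(t,round(b[0],1),b[1].sum(),f,"tool",np.round((np.r_[f[0][:2],0]-p)@Rm*1000,1))
arm.get_image("top")
b=pick("top",t,q[:2],.05)
if b: print(b[0],fit(t,{"top":b[1]},q,False))
print(proj(n,[[.577,.2715,.102],[.577,.2715,.07]]))
E
```

```text
27.8 [0.5772757  0.271412   0.14968624] yaw 0.11109618616701925 0.6468347516063407
[248.8, 163.2, 29.1, 37.4] 0.6
dropper_bottle 4.0 874 (array([0.5805, 0.2734, 0.    ]), np.float64(0.164)) tool [  3.5  -1.7 149.7]
[[259.19385632 196.69892904]
 [259.25852345 187.3997695 ]]
```

Call:
jog_arm --commands '[{"translation": [2, -1, 30], "turn": [0, 0, 0]}, {"translation": [2, -1, 60], "turn": [0, 0, 0]}, {"translation": [2, -1, 90], "turn": [0, 0, 0]}, {"translation": [2, -1, 115], "turn": [0, 0, 0]}, {"translation": [2, -1, 130], "turn": [0, 0, 0]}, {"translation": [2, -1, 138], "turn": [0, 0, 0]}, {"translation": [2, -1, 141], "turn": [0, 0, 0]}, {"translation": [2, -1, 141], "turn": [0, 0, 0]}]'

```text
clock: 28.72
position: [0.5795, 0.2723, 0.0092]
ee_rot: [-3.136, -0.186, 0.0]
force: [-0.6, 0.5, -0.5]
width: 0.652
```

Call:
jog_arm --commands '[{"translation": [0, 0, 0], "turn": [0, 0, 0]}, {"translation": [0, 0, 0], "turn": [0, 0, 0]}, {"translation": [0, 0, 0], "turn": [0, 0, 0]}, {"translation": [0, 0, 0], "turn": [0, 0, 0]}, {"translation": [0, 0, 0], "turn": [0, 0, 0]}, {"translation": [0, 0, 0], "turn": [0, 0, 0]}, {"translation": [0, 0, 0], "turn": [0, 0, 0]}]' --claw 1 --grip_force 15

```text
clock: 29.3
position: [0.58, 0.2726, 0.0098]
ee_rot: [-3.136, -0.185, -0.002]
force: [-0.1, 0.6, 5.3]
width: 0.343
```

Call:
jog_arm --commands '[{"translation": [0, 0, -10], "turn": [0, 0, 0]}, {"translation": [0, 0, -40], "turn": [0, 0, 0]}, {"translation": [0, 0, -75], "turn": [0, 0, 0]}, {"translation": [0, 0, -105], "turn": [0, 0, 0]}, {"translation": [-1, 15, -120], "turn": [0, 0, 0]}, {"translation": [-3, 50, -120], "turn": [0, 0, 0]}, {"translation": [-6, 90, -120], "turn": [0, 0, 0]}, {"translation": [-9, 130, -120], "turn": [0, 0, 0]}, {"translation": [-11, 170, -120], "turn": [0, 0, 0]}, {"translation": [-13, 210, -120], "turn": [0, 0, 0]}, {"translation": [-16, 250, -120], "turn": [0, 0, 0]}, {"translation": [-18, 285, -120], "turn": [0, 0, 0]}]'

```text
clock: 30.3
position: [0.5939, -0.017, 0.1292]
ee_rot: [3.135, 0.182, -0.002]
force: [-0.1, 0.4, -0.6]
width: 0.348
```

Call:
jog_arm --commands '[{"translation": [-2, 25, 0], "turn": [0, 0, 0]}, {"translation": [-2, 38, 0], "turn": [0, 0, 0]}, {"translation": [-2, 39, 15], "turn": [0, 0, 0]}, {"translation": [-2, 39, 40], "turn": [0, 0, 0]}, {"translation": [-2, 39, 60], "turn": [0, 0, 0]}, {"translation": [-2, 39, 75], "turn": [0, 0, 0]}, {"translation": [-2, 39, 80], "turn": [0, 0, 0]}, {"translation": [-2, 39, 80], "turn": [0, 0, 0]}, {"translation": [-2, 39, 80], "turn": [0, 0, 0]}]'

```text
clock: 31.05
position: [0.5978, -0.0516, 0.0496]
ee_rot: [-3.136, -0.186, 0.0]
force: [-0.2, -0.7, -0.4]
width: 0.345
```

```bash
python3 - <<'E'
from h import *
o=arm.observe();p=o["position"];Rm=R.from_rotvec(o["ee_rot"]).as_matrix();print(o["clock"],p,"yaw",np.arctan2(Rm[1,0],Rm[0,0]),o["width"])
n="wrist";im=arm.get_image(n);q=R.from_euler('z',.117)
a=np.linspace(0,6.28,36)
for v in [*np.c_[.025*np.cos(a),-.077+.025*np.sin(a),0*a+.024],*box(-.023,.023,-.046,.038,.024,.024)]:
    u=proj(n,q.apply(v)+[.5885,.0245,0])[0];cv2.circle(im,tuple(int(round(t)) for t in u),0,(0,0,255),-1)
u=proj(n,p-[0,0,.0095])[0];cv2.circle(im,tuple(int(round(t)) for t in u),1,(0,255,0),-1)
t=arm.get_image("top")
b=cv2.resize(t[130:230,330:420],(450,500),interpolation=cv2.INTER_CUBIC)
cv2.imwrite("pics/w16.png",np.hstack([cv2.resize(im[60:310,170:345],(350,500)),b]))
E
```

```text
31.05 [ 0.59777433 -0.05162482  0.04962052] yaw 0.11824032385782443 0.3447061727376574
```

View pics/w16.png

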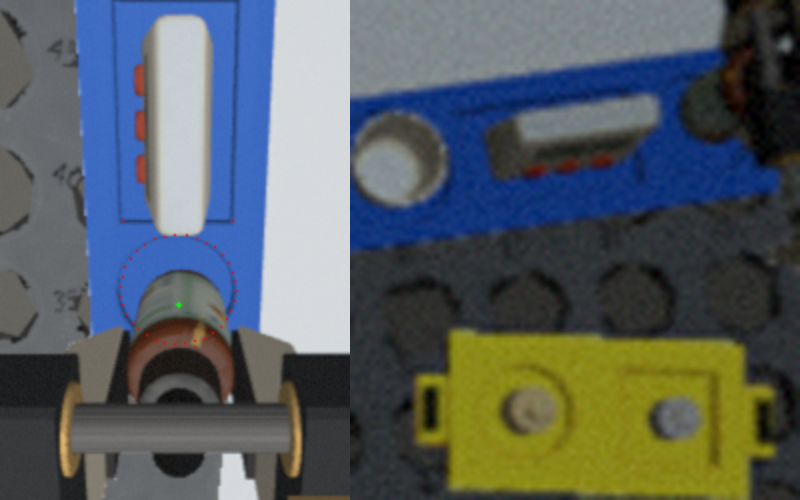

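Call:
jog_arm --commands '[{"translation": [0, 0, 10], "turn": [0, 0, 0]}, {"translation": [0, 0, 16], "turn": [0, 0, 0]}, {"translation": [0, 0, 19], "turn": [0, 0, 0]}, {"translation": [0, 0, 20], "turn": [0, 0, 0]}, {"translation": [0, 0, 21], "turn": [0, 0, 0]}, {"translation": [0, 0, 22], "turn": [0, 0, 0]}, {"translation": [0, 0, 22], "turn": [0, 0, 0]}]'

```text
clock: 31.73
position: [0.5979, -0.0518, 0.0277]
ee_rot: [-3.136, -0.185, -0.001]
force: [-1.2, -0.4, 2.7]
width: 0.345
```

Light contact at 2.7 N. I'll ease 1 mm further to confirm, then release.

Call:
jog_arm --commands '[{"translation": [0, 0, 1], "turn": [0, 0, 0]}, {"translation": [0, 0, 1], "turn": [0, 0, 0]}]'

```text
clock: 31.9
position: [0.5982, -0.0518, 0.0274]
ee_rot: [-3.136, -0.185, -0.002]
force: [-3.8, -0.1, 10.6]
width: 0.344
```

Call:
jog_arm --commands '[{"translation": [0, 0, -1], "turn": [0, 0, 0]}, {"translation": [0, 0, -1], "turn": [0, 0, 0]}, {"translation": [0, 0, -1], "turn": [0, 0, 0]}, {"translation": [0, 0, -1], "turn": [0, 0, 0]}, {"translation": [0, 0, -1], "turn": [0, 0, 0]}, {"translation": [0, 0, -10], "turn": [0, 0, 0]}, {"translation": [0, 0, -40], "turn": [0, 0, 0]}, {"translation": [0, 0, -80], "turn": [0, 0, 0]}, {"translation": [0, 0, -120], "turn": [0, 0, 0]}, {"translation": [-30, -35, -130], "turn": [0, 0, 0]}, {"translation": [-60, -70, -130], "turn": [0, 0, 0]}, {"translation": [-90, -100, -130], "turn": [0, 0, 0]}]' --claw -0.3

```text
clock: 32.9
position: [0.5049, 0.0311, 0.1579]
ee_rot: [-3.136, -0.183, -0.005]
force: [0.9, 1.1, 0.4]
width: 0.648
```

Call:
jog_arm --commands '[{"translation": [-40, -80, 0], "turn": [0, 0, 0]}, {"translation": [-40, -80, 0], "turn": [0, 0, 0]}, {"translation": [-40, -80, 0], "turn": [0, 0, 0]}, {"translation": [-40, -80, 0], "turn": [0, 0, 0]}]'

```text
clock: 33.23
position: [0.4542, 0.1079, 0.1569]
ee_rot: [-3.134, -0.194, -0.0]
force: [0.4, 0.4, 0.5]
width: 0.652
```

```bash
python3 - <<'E'
from h import *
o=arm.observe();p=o["position"];print(o["clock"],p,o["width"],o["force"])
t=arm.get_image("top");s=arm.get_image("side");w=arm.get_image("wrist")
M2={k:v+[0,0,.018] for k,v in M.items() if "tray" not in k};M.update(M2)
for name,tr,yaw,pk in(("cup",(.5885,.0245),.117,.074),("lab_timer",(.5885,.0245),.117,-.004),("dropper_bottle",(.5885,.0245),.117,-.077),("brass_weight",(.458,.006),-.065,.034),("steel_weight",(.458,.006),-.065,-.034)):
    q=R.from_euler('z',yaw);c=q.apply([0,pk,0])[:2]+tr
    for n in("top","wrist"):
        b=pick(n,name,c,.04)
        if b and b[0]<25:
            f=fit(name,{n:b[1]},(*c,yaw),name=="lab_timer");print(name,n,"off mm",np.round(q.inv().apply(np.r_[f[0][:2]-c,0])[:2]*1000,1),f[1])
b=cv2.resize(w,(400,300));a=cv2.resize(t[130:250,320:420],(400,480),interpolation=cv2.INTER_CUBIC);c=cv2.resize(s[130:205,215:335],(400,250),interpolation=cv2.INTER_CUBIC)
cv2.imwrite("pics/end.png",np.hstack([np.vstack([a,np.zeros((70,400,3),np.uint8)]),np.vstack([b,c])]))
E
```

```text
33.2333 [0.45419146 0.10790335 0.15690885] 0.6521729288992852 [0.37201069 0.40460433 0.46795165]
cup top off mm [-2.8  7.4] 0.469
cup wrist off mm [-2.1  0.1] 0.036
lab_timer wrist off mm [-10.1  34.2] 0.871
brass_weight wrist off mm [-1.2 -0.4] 0.081
```

Call:
jog_arm --commands '[{"translation": [-60, -350, 0], "turn": [0, 0, 0]}, {"translation": [-60, -350, 0], "turn": [0, 0, 0]}, {"translation": [-60, -350, 0], "turn": [0, 0, 0]}, {"translation": [-60, -350, 0], "turn": [0, 0, 0]}, {"translation": [-60, -350, 0], "turn": [0, 0, 0]}, {"translation": [-60, -350, 0], "turn": [0, 0, 0]}, {"translation": [-60, -350, 0], "turn": [0, 0, 0]}, {"translation": [-60, -350, 0], "turn": [0, 0, 0]}, {"translation": [-60, -350, 0], "turn": [0, 0, 0]}, {"translation": [-60, -350, 0], "turn": [0, 0, 0]}]'

```text
clock: 34.72
position: [0.3512, 0.4516, 0.1558]
ee_rot: [-3.133, -0.197, 0.002]
force: [0.4, 0.1, 0.4]
width: 0.649
```

```bash
python3 - <<'E'
from h import *
o=arm.observe();print(o["clock"],o["position"])
M.update({k:v+[0,0,.018] for k,v in M.items() if "tray" not in k})
# steer by the top view's own tray fits (cancels its bias)
for name,tr,yaw,pk in(("cup",(.5859,.0232),.117,.074),("lab_timer",(.5859,.0232),.117,-.004),("dropper_bottle",(.5859,.0232),.117,-.077),("brass_weight",(.4562,.005),-.065,.034),("steel_weight",(.4562,.005),-.065,-.034)):
    q=R.from_euler('z',yaw);c=q.apply([0,pk,0])[:2]+tr
    for n in("top","side"):
        arm.get_image(n);b=pick(n,name,c,.04)
        if b and b[0]<25:
            f=fit(name,{n:b[1]},(*c,yaw),name=="lab_timer");print(name,n,"off mm",np.round(q.inv().apply(np.r_[f[0][:2]-c,0])[:2]*1000,1),"yaw",round(f[0][2]-yaw,2),"cost",f[1])
for name,p in(("small_weight",(.66,.353)),("steel_block",(.733,.178)),("bulb_blower",(.546,.497))):
    for r in arm.landmark_of("side",name)[:2]: print(name,np.round(r["at"]),round(r["confidence"],2),np.round(ray("side",r["at"],0)[0],3))
E
```

```text
34.7167 [0.35118385 0.45159522 0.15578423]
cup top off mm [-0.5  1.7] yaw 0.0 cost 0.044
cup side off mm [-1.5 15.9] yaw 0.0 cost 0.172
lab_timer top off mm [-2.8  0.5] yaw 0.09 cost 0.194
lab_timer side off mm [-2.7  0.1] yaw 0.06 cost 0.608
dropper_bottle top off mm [0.8 4. ] yaw 0.0 cost 0.141
dropper_bottle side off mm [ 0.8 -3.2] yaw 0.0 cost 0.604
brass_weight top off mm [0.1 0.4] yaw 0.0 cost 0.229
brass_weight side off mm [-2.4 10.6] yaw 0.0 cost 0.199
steel_weight top off mm [ 0.  -0.3] yaw 0.0 cost 0.085
small_weight [209. 206.] 0.51 [0.662 0.339 0.   ]
steel_block [204. 186.] 0.62 [0.724 0.185 0.   ]
bulb_blower [232. 231.] 0.68 [0.559 0.487 0.   ]
```

```bash
python3 - <<'E'
from h import *
for n in("top","side","wrist"):
    im=arm.get_image(n)
    for r in arm.landmark_of(n,"bulb_blower")[:1]: print(n,np.round(r["at"],1),round(r["confidence"],2),np.round(ray(n,r["at"],0)[0],3))
    if n!="wrist": 
        for src in(im,cv2.imread(f"pics/{n}0.png")):
            h=cv2.cvtColor(src,cv2.COLOR_BGR2HSV)
            c=(176,182) if n=="top" else (236,234)
            m=((h[...,0]<10)|(h[...,0]>165))&(h[...,1]>90)&(h[...,2]<130);k=np.zeros_like(m);k[c[1]-25:c[1]+25,c[0]-35:c[0]+35]=1
            y,x=np.nonzero(m&k);print(n,len(x),x.mean(),y.mean())
E
```

```text
top [173.7 180.3] 0.75 [0.55  0.498 0.   ]
top 477 181.36687631027254 180.832285115304
top 480 181.58125 180.62083333333334
side [234.8 231.3] 0.61 [0.553 0.488 0.   ]
side 401 244.86034912718205 226.8079800498753
side 416 244.73798076923077 225.11778846153845
wrist [413.4 157.3] 0.7 [0.551 0.488 0.   ]
```

The blower has not moved: its colour centroid in the top view is the same to 0.2 px. I'm handing the job in.

```bash
python3 -c "
from cell import arm
print(arm.sign_off())"
```

```text
the job is handed in; nothing more can be done
None
```

All five items were placed and released, and I handed the job in at about 35 s on the clock. The blue tray has the cup, timer and dropper bottle; the yellow tray has the larger brass weight and the steel weight. Sign-off gave no verdict.

**Reported height:** The real fingertips sat about 37 mm above the reported tool position. My first cup grasp therefore closed above the cup. I saw this in the side and wrist views and allowed for it from then on.

**Final checks (top view):** All five items were within about 4 mm of their pocket centres; the limit is 12 mm. The largest offsets were the bottle at about 4 mm and the timer at about 3 mm. Every item was felt touching the pocket floor before release (3–24 N).

**Checks that disagreed:**
- **Side camera:** it put the cup 16 mm and the brass weight 11 mm along the tray's y. Its depth readings were about 9 mm off before anything was moved, so I trusted the top and wrist views instead.
- **Timer:** its shape matched my simple model poorly, but an earlier close-up showed it standing in the oblong pocket.
- **Final picture:** I had used all 16 views, so the last check was numbers only. The bottle was not seen in a picture after release.

**Bystanders:** The blower's centroid in the top view was unchanged to within 0.2 px. The small brass weight and steel block showed no clear movement within the accuracy of the side view.

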